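# Close a brad box with its inner lid and lift the outer lid off again

### The arm

A 6-joint arm with a two-finger parallel gripper is mounted at the origin on the work surface. World frame = base frame: x ahead of the robot, y to its left, z up, the work surface at z = 0. Lengths are in mm, angles in rad, forces in N, time in s.
With the tool pointing down it reaches from about 425 to 925 mm from the base axis. Payload 12.5 kg.
Tool frame: the origin (TCP) lies between the finger pads; the fingertips stand 22 mm ahead of it and the grasp point (between the pads) lies 3 mm ahead of it; z points along the fingers, y is the direction in which the jaws open and shut (so a half turn about z gives the same grasp; the last joint's range is limited). The gripper opens to 85 mm and grips with 20 to 120 N. Pads are 22 mm wide; open, the fingers measure 114 mm over their backs; the gripper's body (76 mm by 85 mm) begins 54 mm behind the grasp point. The pads swing forward as they close: fully open they stand 13 mm farther back than shut.
Start: joints at [-1.218, 0.491, 1.559, -0, 1.092, -0.106], TCP at [276.818, -560.369, 253.327] pointing down, gripper open.
Joint ranges: [-3.1, 3.1], [-0.84, 2.19], [0.05, 2.79], [-1.13, 4.28], [0.06, 2.93], [-2.69, 2.69]. Speed limits (rad/s): [2.22, 2.22, 2.79, 3.14, 3.14, 3.14].

### API

Orientations are given as a rotation vector (axis times angle).
In Python, from bench import bot gives the robot as it stands. Calls block until the motion is done:
- bot.reach(position, orientation): joint-space move of the TCP to a pose.
- bot.move_l(position, rot=None, vel=150, guard=None): straight line of the TCP; rot=None keeps the orientation; vel is the mean speed in mm/s. With guard (N) it stops when the force on the tool has changed by that much, and returns True; else False.
- bot.movej(angles): joint-space move.
- bot.ungrasp() and bot.gripper_close(force=None): open the fingers fully, or close them until they stop; force is the grip in N (None keeps the last).
- bot.hold(seconds).
- bot.ik(position, orientation): joint angles nearest the present ones, or None.
- bot.camera(name): name is "scene" or "side" or "wrist"; returns a dict with "image" (420x560x3 uint8, red, green, blue), "fx", "fy", "cx", "cy" (pixels), "eye" and "rotation" of the camera in the world. Camera axes: x right, y up, looking along -z (the intrinsics and any distortion apply to the point x, -y, -z); pixel columns grow to the right and rows downward; lengths in mm; the calibration is good to about 2 mm. A picture is of the moment at which its call begins. There is no depth.
A pose or a line that the arm cannot do raises bot.IKError and nothing moves.
- bot.sign_off(): hands the job in, once; it reports no verdict.
Readings, each from a call of its own:
- bot.get_t(): time.
- bot.get_joints(): joint angles.
- bot.get_qd(): joint speeds.
- bot.get_tau(): joint torques, N m.
- bot.get_ee_pos(): TCP position.
- bot.get_tcp_rot(): TCP orientation.
- bot.get_force(): force on the tool from outside, world axes, zero at the start.
- bot.get_ft_torque(): the same for the moment, N m.
- bot.get_width(): finger opening in mm.
Only numpy, scipy, OpenCV 4.12 (cv2) and the standard library are available. Lean on these libraries where they do the work, as an engineer would, in place of code of your own. Each camera call takes 0.05 s, during which the arm holds its last target.

### The job

Take the wooden slat off the mouth of the brad box and lay it flat in the low offcut tray, then carry the nested pair of lids over together by the inner lid's tongue, lower them onto the box until the inner lid is fully seated, and let go. Next lift the outer lid alone by its two cheeks, leaving the inner lid seated and undisturbed, and finish while still holding the outer lid level, straight above the box and about 10 cm clear of the inner lid (a batch card goes in between). Do not drop the lids, do not separate them anywhere but on the box, and leave everything else on the bench where it is.

Things in the scene. Friction and masses are not known exactly. Their poses are not given: they have to be found in the camera images.
- brad_box: Fixed open-topped dark wooden box of brads, 130 (its x) x 100 (its y) x 60 high, walls 8, so the mouth is 114 x 84; the brad strips inside stay below 25 height. Origin: centre of its underside, on the bench; z up.
- slat: Loose dark wooden slat 150 (its x) x 24 (its y) x 16 thick, about 60 g, at the start lying across the rim of the box (underside 60 above the bench), its length roughly along the box's y. Origin: centre of its underside; z up.
- slat_center (a point): Middle of the slat's volume, 8 above its underside; axes as the slat's.
- tray: Fixed low open wooden offcut tray, outside 190 (its x) x 140 (its y) x 20 high, walls and floor 6 thick, empty. The slat is too long to lie flat across it (along y); lay it along the tray's x. Origin: centre of its underside, on the bench; z up.
- inner_lid: Loose inner lid, brown wood, ~180 g, nested in the outer lid, both standing on the bench. Origin: centre of its underside; z up. Heights: plug 109 (its x) x 79 from 0 to 12 (lowest 5 only 103 x 73, a lead-in), flange 130 x 100 from 12 to 20, boss 70 x 36 from 20 to 26, tongue above. Seated, its plug is in the box's mouth (2.5 play all round), flange on the rim, x along the box's x, either way round.
- tongue_top (a point): Centre of the top of the inner lid's upright tongue, 70 above that lid's origin; axes as the inner lid's. The tongue is 30 (x) x 16 (y), central, and sticks out through the outer lid's slot, 24 above the cheeks. Lifted by the tongue, the inner lid carries the outer lid with it.
- outer_lid: Loose outer lid, dark wood with cane inlay, ~160 g: plate 154 (its x) x 124 (its y) x 6 with a central slot 74 x 40 around the inner lid's boss (2 play), skirt 6 thick hanging 18 below the plate, inside 142 x 112. Origin: centre of the plate's underside; z up. Nested, it rests on the inner lid's flange, its origin 20 above the inner lid's, and comes off straight up.
- cheeks (a point): Point midway between the outer lid's two upright cheeks, level with their tops, 26 above that lid's origin; axes as the outer lid's. Each cheek is 40 (x) x 6 (y) and 20 high over the plate's top; their outer faces are 52 apart along y. The tongue stands between them, 12 from each.
- box_seat (a point): Centre of the box's mouth, level with the rim, 60 above the bench; axes as the box's. Seated, the inner lid's origin lies 12 below this point.
- tape_measure: Bystander: grey tape measure 50 x 58 x 28 on the bench beyond the box. Origin: centre of its underside.
- wood_wedge: Bystander: small pale wooden block 22 x 60 x 18 on the robot's side of the tray. Origin: centre of its underside.
- brad_stick: Bystander: stick of brads 16 x 80 x 14 on the bench beyond the lids. Origin: centre of its underside.
Mind the look-alikes: they are no part of the job. Of the things that look like the slat, the larger one is meant.

How it is judged (in metres and radians):
On the way, in this order (a step that is already met when the one before it is completed fails the run):
1. the slat lies in the offcut tray, let go (x of slat_center in the frame of tray between -0.035 and 0.035 m and y of slat_center in the frame of tray between -0.06 and 0.06 m and z of slat_center in the frame of tray below 0.024 m and linear speed of slat below 0.03 m/s and contact force between the fingers and slat below 0.1 N), for 0.2 s.
2. the lids, still nested, are seated on the box and the inner lid's tongue is let go (z of inner_lid in the frame of brad_box between 0.0445 and 0.0515 m and horizontal distance between inner_lid and brad_box below 0.007 m and angle between inner_lid's own z axis and vertical below 0.05 rad and angle between the x axis of inner_lid and the x axis of brad_box, either way round below 0.1 rad and z of outer_lid in the frame of inner_lid below 0.024 m and horizontal distance between outer_lid and inner_lid below 0.008 m and angle between outer_lid's own z axis and vertical below 0.06 rad and contact force between the fingers and inner_lid below 0.1 N and contact force between the fingers and outer_lid below 0.1 N), for 0.2 s.
At the end, for the whole second after the job is handed in: Outer lid held still by the fingers, over 60 mm above its nested place, tilt < 0.2 rad, within 60 mm of the box's centre line. Inner lid untouched and seated: within 7 mm of centre, height within 3.5 mm, tilt < 0.05, turn < 0.1 rad. Slat flat in the tray (its centre under 24 mm) (contact force between the fingers and outer_lid above 1 N and height (world z) of outer_lid above 0.128 m and horizontal distance between outer_lid and brad_box below 0.06 m and angle between outer_lid's own z axis and vertical below 0.2 rad and linear speed of each of outer_lid, slat below 0.03 m/s and contact force between each of outer_lid, the fingers and inner_lid below 0.1 N and contact force between outer_lid and brad_box below 0.1 N and linear speed of inner_lid below 0.02 m/s and z of inner_lid in the frame of brad_box between 0.0445 and 0.0515 m and horizontal distance between inner_lid and brad_box below 0.007 m and angle between inner_lid's own z axis and vertical below 0.05 rad and angle between the x axis of inner_lid and the x axis of brad_box, either way round below 0.1 rad and x of slat_center in the frame of tray between -0.035 and 0.035 m and y of slat_center in the frame of tray between -0.06 and 0.06 m and z of slat_center in the frame of tray below 0.024 m); the arm keeps its last pose, push and grip.
It fails at once if the lids come apart while the inner lid is not seated on the box (inner lid lifted, shifted or tipped, or lids brought separately) ((z of outer_lid in the frame of inner_lid above 0.03 m or horizontal distance between outer_lid and inner_lid above 0.02 m) and not (z of inner_lid in the frame of brad_box between 0.0445 and 0.0515 m and horizontal distance between inner_lid and brad_box below 0.007 m and angle between inner_lid's own z axis and vertical below 0.05 rad and angle between the x axis of inner_lid and the x axis of brad_box, either way round below 0.1 rad)).
It fails at once if the lids are dropped (linear speed of inner_lid above 0.5 m/s and contact force between the fingers and inner_lid below 0.1 N and contact force between the fingers and outer_lid below 0.1 N).
It fails at once if a bystander is moved more than 30 mm (distance of any of tape_measure, wood_wedge, brad_stick from where it was at the start of the episode above 0.03 m).
It also fails if it takes over 72 s, if anything falls off the work surface, if the arm or the gripper's body presses on something with over 40 N, if the wrist force passes 120 N, or if a joint passes its speed limit or range.

## Working session

There is one attempt and no reset: what is moved stays moved. The work goes in short steps, each a Python script; the robot and the scene stay as the last script left them, time stands still between calls to the robot, and variables do not carry over. Pictures are saved under pics/ and viewed, and the job is handed in when it is done.

```bash
ls; mkdir -p pics; python3 - <<'E'
from bench import bot
import cv2
for n in ["scene","side","wrist"]:
    c=bot.camera(n); cv2.imwrite(f"pics/{n}0.png",c["image"][:,:,::-1])
    print(n,{k:(v if not hasattr(v,'shape') else v.round(3).tolist()) for k,v in c.items() if k!="image"})
print(bot.get_t(),bot.get_tcp_rot(),bot.get_width())
E
```

```text
pics
scene {'fx': 413.52289064355915, 'fy': 413.52289064355915, 'cx': 282.3438456738145, 'cy': 204.69489294152567, 'eye': [1016.252, 258.109, 732.611], 'rotation': [0.423, 0.813, 2.02]}
side {'fx': 436.00855486865134, 'fy': 436.00855486865134, 'cx': 276.0722661388236, 'cy': 209.11704310291293, 'eye': [482.984, -915.707, 690.672], 'rotation': [0.928, -0.02, -0.037]}
wrist {'fx': 321.0727429819773, 'fy': 321.0727429819773, 'cx': 280.26175796807615, 'cy': 210.18151087916306, 'eye': [343.841, -527.34, 372.345], 'rotation': [-0.267, 0.167, -1.103]}
0.15 [-3.05848745e+00 -7.14129491e-01  9.60507758e-05] 85.31356965501523
```

View pics/scene0.png

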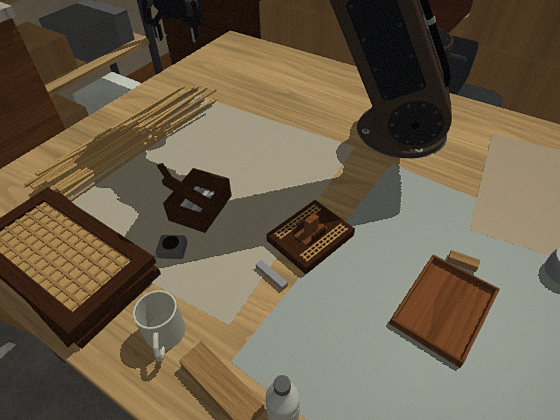

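View pics/side0.png

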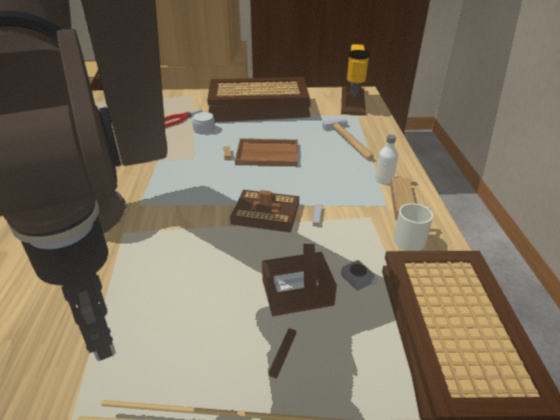

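View pics/wrist0.png

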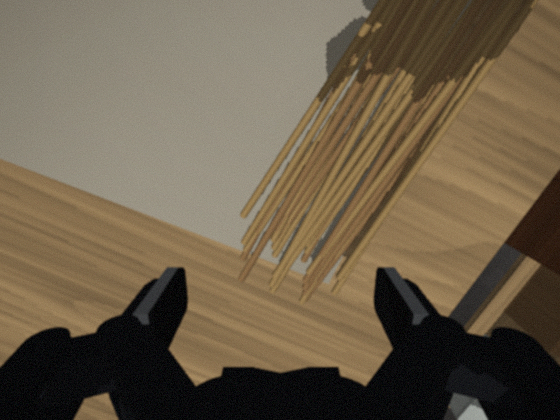

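The scene view shows the box near (197,198), the lids near (310,235), and the tray near (443,310). The side view shows the same things at (298,283), (266,208) and (267,152), with a small dark stick on the bench at (283,352). Next I'll zoom in and write the helpers.

```bash
cat > h.py <<'E'
import numpy as np, cv2, os
from scipy.spatial.transform import Rotation as R
def cam(bot,n,save=None):
    c=bot.camera(n)
    if save: cv2.imwrite(f"pics/{save}.png",c["image"][:,:,::-1]); np.savez(f"pics/{save}.npz",**c)
    return c
def load(s): 
    d=np.load(f"pics/{s}.npz"); return {k:d[k] for k in d.files}
def Rm(c):
    r=np.array(c["rotation"]); return r if r.shape==(3,3) else R.from_rotvec(r).as_matrix()
def ray(c,uv):
    uv=np.asarray(uv,float)
    d=np.array([(uv[0]-c["cx"])/c["fx"],-(uv[1]-c["cy"])/c["fy"],-1.])
    d=Rm(c)@d; return np.array(c["eye"],float),d/np.linalg.norm(d)
def onz(c,uv,z):
    e,d=ray(c,uv); return e+d*(z-e[2])/d[2]
def proj(c,p):
    q=Rm(c).T@(np.asarray(p,float)-c["eye"]); return np.array([c["cx"]+c["fx"]*q[0]/-q[2], c["cy"]-c["fy"]*q[1]/-q[2]])
def tri(obs):
    A=np.zeros((3,3));b=np.zeros(3);L=[]
    for c,uv in obs:
        e,d=ray(c,uv);P=np.eye(3)-np.outer(d,d);A+=P;b+=P@e;L.append((e,P))
    x=np.linalg.solve(A,b); return x,[float(np.linalg.norm(P@(x-e))) for e,P in L]
def crop(s,x0,y0,x1,y1,k,out):
    im=cv2.imread(f"pics/{s}.png")[y0:y1,x0:x1]; cv2.imwrite(f"pics/{out}.png",cv2.resize(im,None,fx=k,fy=k,interpolation=cv2.INTER_CUBIC))
def down(yaw):
    # tool z down, tool y (jaw dir) at angle yaw+90 from world x ; tool x along yaw... returns rotvec
    x=np.array([np.cos(yaw),np.sin(yaw),0]);z=np.array([0,0,-1.]);y=np.cross(z,x)
    return R.from_matrix(np.stack([x,y,z],1)).as_rotvec()
E
python3 - <<'E'
from bench import bot
from h import *
for n in ["scene","side"]: cam(bot,n,n+"1")
a,b=load("scene1"),load("side1")
for nm,pa,pb in [("box",(197,198),(298,283)),("lids",(310,220),(266,193)),("tray",(443,310),(267,152)),("tape",(172,245),(357,273))]:
    print(nm,tri([(a,pa),(b,pb)]), onz(b,pb,20))
print(onz(b,(283,352),7))
crop("scene1",150,150,370,280,3.6,"sc1"); crop("side1",200,130,400,390,2.3,"sd1")
E
```

```text
box (array([ 555.23887459, -293.68949392,   32.682907  ]), [1.3134626559578264, 1.3134626559579348]) [ 555.49215959 -280.83550396   20.        ]
lids (array([496.80151451, -17.78564915,  66.65606979]), [2.3490847731806266, 2.349084773180704]) [495.82419866  51.97569154  20.        ]
tray (array([508.42865435, 293.50068937,   5.76793595]), [5.513258488408079, 5.513258488407987]) [503.82239706 275.36250361  20.        ]
tape (array([ 685.43989221, -255.67342675,   18.60880783]), [0.72538217959627, 0.7253821795961459]) [ 684.39301488 -256.65610583   20.        ]
[ 515.87082725 -437.77665369    7.        ]
```

View pics/sc1.png

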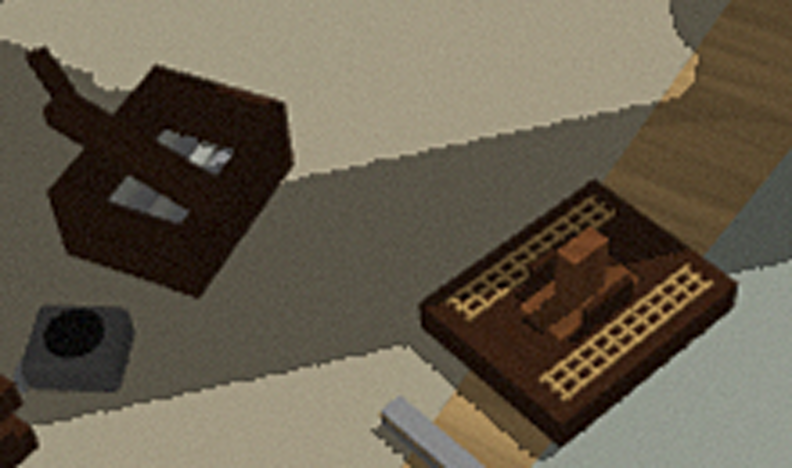

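View pics/sd1.png

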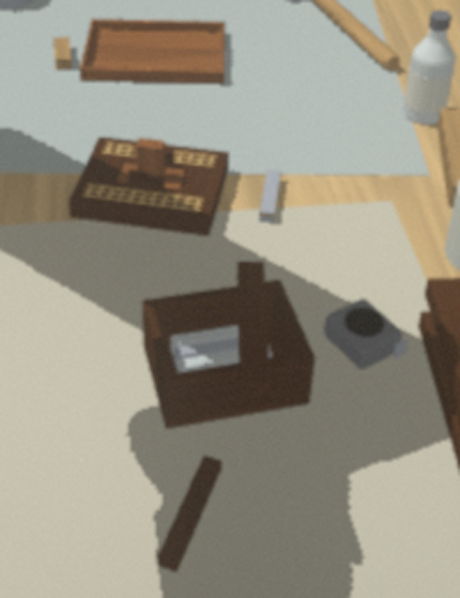

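```bash
python3 - <<'E'
from bench import bot
from h import *
c=cam(bot,"wrist","w0")
T=R.from_rotvec(bot.get_tcp_rot()).as_matrix();p=bot.get_ee_pos()
print(T.round(3)); print("off",(T.T@(c["eye"]-p)).round(2)); print((T.T@Rm(c)).round(3))
print(onz(c,(c["cx"],c["cy"]),50))
for yaw in (0,np.pi/2,-np.pi/2,np.pi):
  for P in ((480,-290,330),(480,-10,330),(450,-230,330)):
    q=bot.ik(P,down(yaw)); print(yaw,P,None if q is None else np.round(q,2))
E
```

```text
[[ 0.897  0.443 -0.   ]
 [ 0.443 -0.897  0.   ]
 [ 0.    -0.    -1.   ]]
off [  74.7     0.13 -119.48]
[[ 0.     0.955  0.295]
 [ 1.    -0.     0.   ]
 [ 0.     0.295 -0.955]]
[ 254.4324746  -571.33152721   50.        ]
0 (480, -290, 330) [-0.66  0.33  1.61 -0.    1.2   0.91]
0 (480, -10, 330) [-0.16  0.2   1.79 -0.    1.15  1.41]
0 (450, -230, 330) [-0.6   0.24  1.74 -0.    1.16  0.97]
1.5707963267948966 (480, -290, 330) [-0.66  0.33  1.61 -0.    1.2  -0.66]
1.5707963267948966 (480, -10, 330) [-0.16  0.2   1.79 -0.    1.15 -0.16]
1.5707963267948966 (450, -230, 330) [-0.6   0.24  1.74 -0.    1.16 -0.6 ]
-1.5707963267948966 (480, -290, 330) [-0.66  0.33  1.61 -0.    1.2   2.48]
-1.5707963267948966 (480, -10, 330) None
-1.5707963267948966 (450, -230, 330) [-0.6   0.24  1.74 -0.    1.16  2.54]
3.141592653589793 (480, -290, 330) [-0.66  0.33  1.61  0.    1.2  -2.23]
3.141592653589793 (480, -10, 330) [-0.16  0.2   1.79 -0.    1.15 -1.73]
3.141592653589793 (450, -230, 330) [-0.6   0.24  1.74  0.    1.16 -2.17]
```

```bash
python3 - <<'E'
from bench import bot
from h import *
t=bot.get_t()
bot.reach((500,-350,270),down(np.pi/2)); print(bot.get_t()-t)
cam(bot,"wrist","wA")
t=bot.get_t()
bot.reach((600,-350,270),down(np.pi/2)); print(bot.get_t()-t)
cam(bot,"wrist","wB"); print(bot.get_t())
E
```

```text
1.175
0.4833000000000003
2.0583
```

View pics/wA.png

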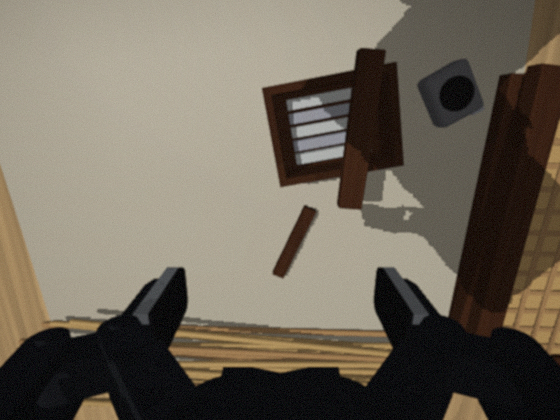

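View pics/wB.png

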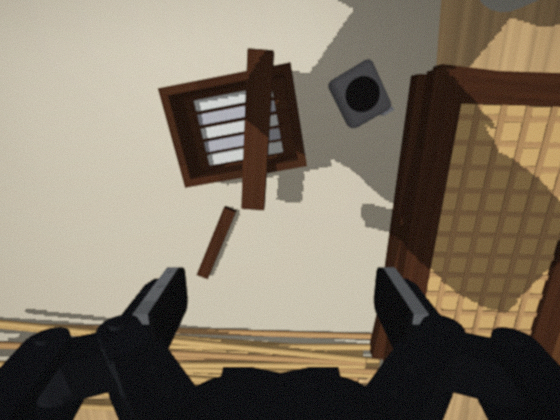

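Both wrist views show the box rim, with corners near (264,88), (397,64), (403,165), (281,186) in wA. The slat lies across it from (372,49) to (350,208) in wA and from (260,49) to (254,209) in wB. The smaller look-alike is on the bench at (296,242) in wA. I'll zoom in to refine the corners.

```bash
python3 - <<'E'
from h import *
for s,x0 in (("wA",250),("wB",145)):
    crop(s,x0,35,x0+180,225,3,s+"z")
    im=cv2.imread(f"pics/{s}.png"); 
    for p in ((370,100) if s=="wA" else (258,110),(270,95) if s=="wA" else (170,95)): print(s,p,im[p[1],p[0]])
E
```

```text
wA (370, 100) [23 30 39]
wA (270, 95) [23 33 57]
wB (258, 110) [18 27 43]
wB (170, 95) [23 32 47]
```

View pics/wAz.png

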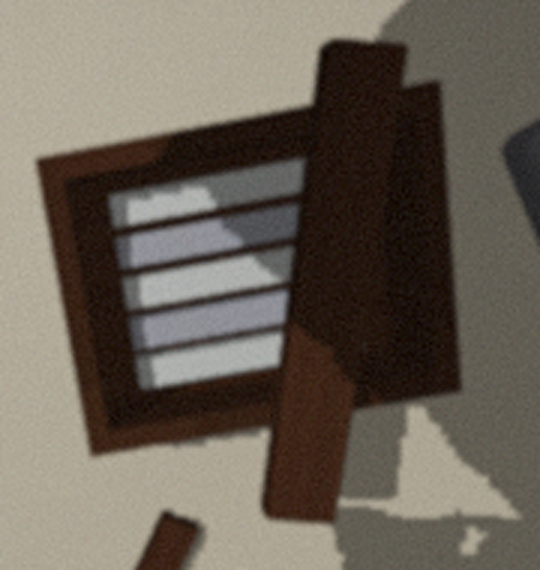

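View pics/wBz.png

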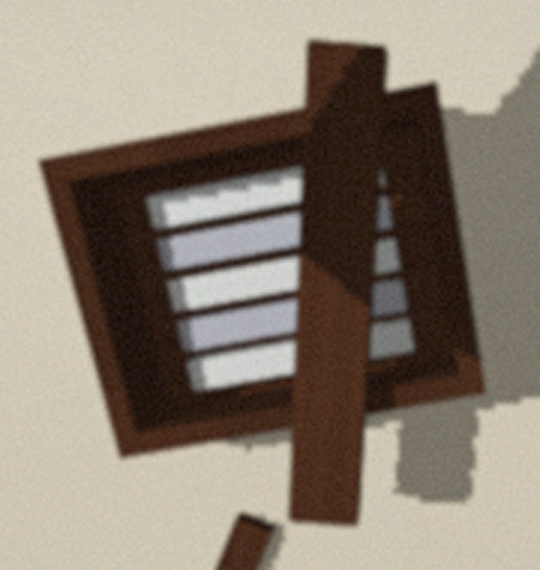

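```bash
cat > m1.py <<'E'
from h import *
a,b=load("wA"),load("wB")
pa=lambda u:(250+(u[0]+.5)/3-.5,35+(u[1]+.5)/3-.5)
pb=lambda u:(145+(u[0]+.5)/3-.5,35+(u[1]+.5)/3-.5)
A=[(38,160),(440,83),(461,388),(92,454)];B=[(41,160),(435,85),(484,390),(122,456)]
P=[]
for u,v in zip(A,B):
    x,e=tri([(a,pa(u)),(b,pb(v))]); print("tri",x.round(1),np.round(e,1),"A60",onz(a,pa(u),60)[:2].round(1),"B60",onz(b,pb(v),60)[:2].round(1)); P.append((onz(a,pa(u),60)+onz(b,pb(v),60))/2)
P=np.array(P); c=P.mean(0); print("box c",c, "sizes",[np.linalg.norm(P[i]-P[(i+1)%4]).round(1) for i in range(4)])
ex=(P[1]-P[0])+(P[2]-P[3]); ey=(P[0]-P[3])+(P[1]-P[2]); print("box yaw x",np.arctan2(ex[1],ex[0]),"y",np.arctan2(-ey[0],ey[1]))
for u,v in (((405,45),(385,46)),((335,520),(357,523))):
    print("slat tri",tri([(a,pa(u)),(b,pb(v))]))
S=np.array([onz(b,pb(v),76) for v in [(309,42),(385,46),(357,523),(291,518)]]); print(S.round(1),"slat c",S.mean(0))
ey=S[0]+S[1]-S[2]-S[3]; print(np.linalg.norm(ey)/2,np.linalg.norm(S[0]-S[1]),np.linalg.norm(S[2]-S[3]),"yaw",np.arctan2(ey[1],ey[0]))
E
python3 m1.py
```

```text
tri [ 481.9 -254.5   59.2] [0.2 0.2] A60 [ 482.  -254.7] B60 [ 482.2 -254.4]
tri [ 607.9 -232.6   61.3] [0.1 0.1] A60 [ 608.4 -232.4] B60 [ 608.  -232.5]
tri [ 625.4 -328.1   60.5] [0. 0.] A60 [ 625.6 -328.2] B60 [ 625.5 -328.2]
tri [ 499.1 -351.5   58.3] [0.1 0.1] A60 [ 499.1 -351.1] B60 [ 499.6 -351.2]
box c [ 553.76929859 -291.56826496   60.        ] sizes [np.float64(128.0), np.float64(97.3), np.float64(128.3), np.float64(98.1)]
box yaw x 0.17668636059793114 y 0.17802687673921425
slat tri (array([ 592.66318725, -223.5495878 ,   72.58471896]), [0.05263235241681509, 0.05263235241695682])
slat tri (array([ 582.04583004, -371.16616733,   74.42248719]), [0.14754411842594836, 0.14754411842591972])
[[ 570.4 -223.    76. ]
 [ 592.7 -224.1   76. ]
 [ 582.1 -370.8   76. ]
 [ 559.8 -369.1   76. ]] slat c [ 576.26429275 -296.7317315    76.        ]
146.81499677926018 22.368727793093328 22.403939506194916 yaw 1.4985393473270416
```

The box measurement holds together: rim triangulated at 58–61, sides 128 x 98, centre (553.8,-291.6), yaw 0.177. The slat's top is at about 73–75, its centre at (576,-297), yaw 1.499. I'll grasp it high so the fingers clear the rim, and view the tray from the fixed cameras.

```bash
python3 - <<'E'
from bench import bot
from h import *
r=down(1.4985)
bot.reach((576.3,-296.7,140),r)
print(bot.move_l((576.3,-296.7,78),vel=100,guard=8), bot.get_ee_pos())
bot.gripper_close(50); print("w",bot.get_width(),bot.get_force())
bot.move_l((576.3,-296.7,200),vel=120); print("w",bot.get_width(),bot.get_force(),bot.get_t())
cam(bot,"scene","sc2");cam(bot,"side","sd2");cam(bot,"wrist","w2")
crop("sc2",375,235,515,375,4,"sc2z");crop("sd2",220,130,310,175,8,"sd2z")
E
```

```text
False [ 576.60486701 -296.93143452   78.51255323]
w 23.052270708986903 [7.95479603e-04 4.35718652e-01 3.92278257e+00]
w 23.14618087457408 [ 0.81397086  0.79399464 -1.88065031] 5.2083
```

View pics/w2.png

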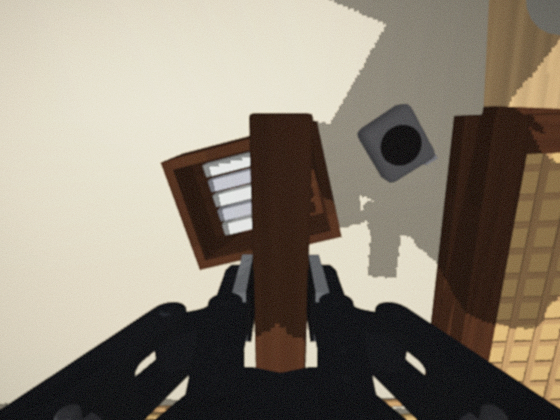

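View pics/sc2z.png

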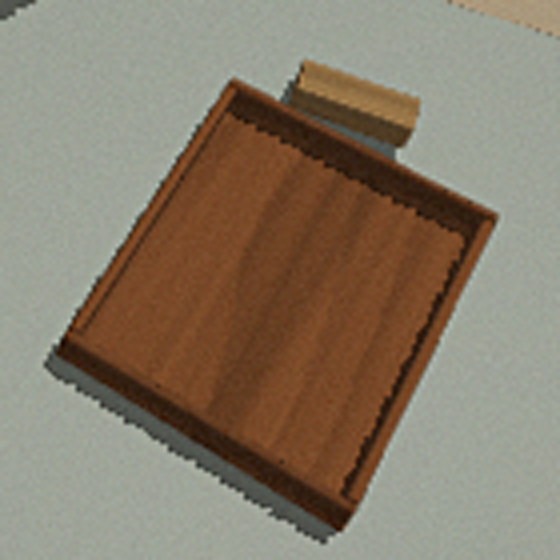

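View pics/sd2z.png

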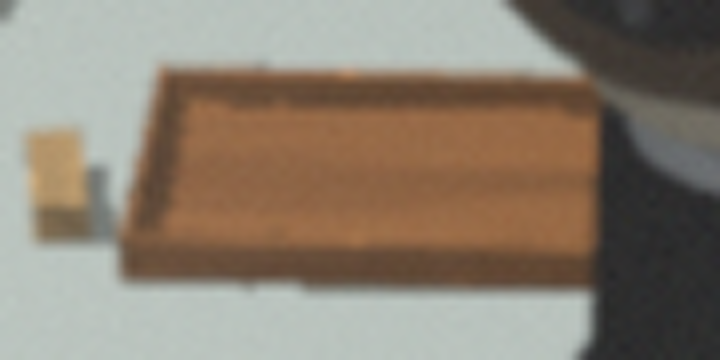

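```bash
python3 - <<'E'
from h import *
crop("side1",220,130,310,175,8,"sd1z");crop("sc2",375,300,475,375,8,"sc2y")
E
```

```text
(no output)
```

View pics/sd1z.png

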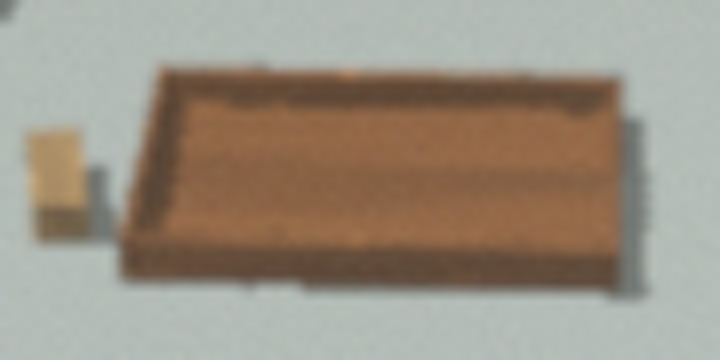

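View pics/sc2y.png

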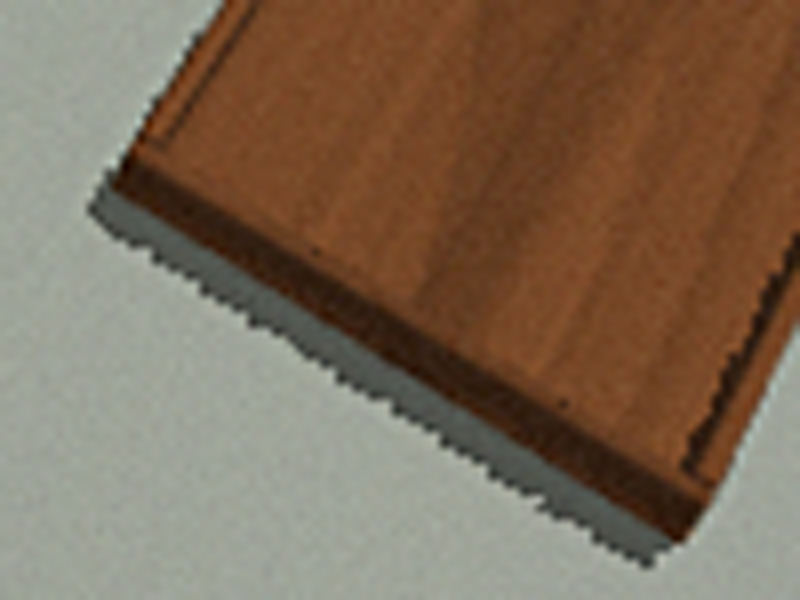

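```bash
python3 - <<'E'
from h import *
a,b=load("sc2"),load("side1")
f=lambda u,k,x,y:(x+(u[0]+.5)/k-.5,y+(u[1]+.5)/k-.5)
A={"mm":f((234,80),4,375,235),"mp":f((497,214),4,375,235),"pm":f((138,152),8,375,300),"pp":f((712,497),8,375,300)}
B={"mp":f((161,69),8,220,130),"pp":f((620,80),8,220,130),"pm":f((618,250),8,220,130),"mm":f((122,240),8,220,130)}
P={}
for k in A:
    x,e=tri([(a,A[k]),(b,B[k])]); P[k]=x; print(k,x.round(1),np.round(e,1),onz(a,A[k],20)[:2].round(1),onz(b,B[k],20)[:2].round(1))
c=sum(P.values())/4; print(c, [np.linalg.norm(P[i]-P[j]).round(1) for i,j in (("mm","pm"),("mp","pp"),("mm","mp"),("pm","pp"))])
ex=P["pm"]-P["mm"]+P["pp"]-P["mp"]; print("yaw",np.arctan2(ex[1],ex[0]))
ey=P["mp"]-P["mm"]+P["pp"]-P["pm"]; print("yaw",np.arctan2(-ey[0],ey[1]))
E
```

```text
mm [406.4 232.   19.6] [1.2 1.2] [408.3 231.7] [405.5 232.9]
mp [417.4 368.4  20.2] [1. 1.] [418.5 368. ] [416.6 370.2]
pm [592.8 216.6  20.5] [0.9 0.9] [593.4 216.3] [592.2 218.4]
pp [603.5 352.7  20.5] [0.1 0.1] [603.1 352.8] [603.7 353.6]
[505.01647953 292.39841435  20.1851273 ] [np.float64(187.0), np.float64(186.8), np.float64(136.8), np.float64(136.5)]
yaw -0.08332776199625584
yaw -0.07944343895047482
```

The tray is consistent: top at 20.2, size 187 x 137, centre (505,292.4), yaw -0.081. The slat is gripped square along the tool, with a width of 23 mm. Now I'll place it.

```bash
python3 - <<'E'
from bench import bot
from h import *
r=down(np.pi-0.081)
bot.reach((505,292.4,200),r); print(bot.get_t(),bot.get_ee_pos(),bot.get_width())
print(bot.move_l((505,292.4,45),vel=150), bot.move_l((505,292.4,29),vel=40,guard=6), bot.get_ee_pos(),bot.get_force())
bot.ungrasp(); print(bot.get_width())
bot.move_l((505,292.4,180),vel=200); print(bot.get_t())
bot.reach((560,270,230),down(np.pi-0.081)); 
cam(bot,"wrist","w3"); print(bot.get_t())
E
```

```text
7.4833 [505.50638993 291.73524495 199.98285326] 22.967458394082264
False True [504.7675743  292.2978453   28.18620357] [-0.40337284  0.79399538  5.48499771]
85.20835804008074
10.675
11.1333
```

View pics/w3.png

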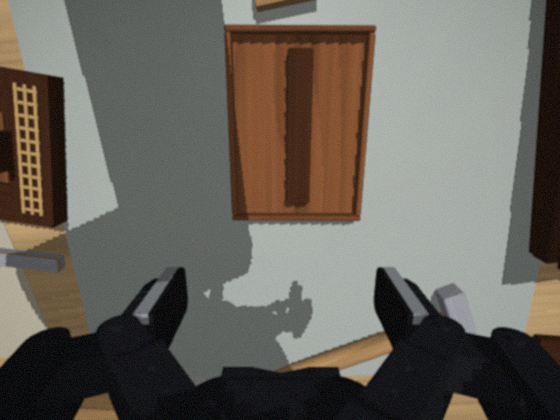

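The slat lies flat inside the tray, with its ends at rows 48 and 206 and the tray walls at 27 and 220. Next come the two views of the lids.

```bash
python3 - <<'E'
from bench import bot
from h import *
bot.reach((450,-75,250),down(np.pi/2)); cam(bot,"wrist","wC")
bot.reach((550,-75,250),down(np.pi/2)); cam(bot,"wrist","wD"); print(bot.get_t())
for s,x0 in (("wC",200),("wD",120)): crop(s,x0,20,x0+250,220,3,s+"z")
E
```

```text
13.075
```

View pics/wC.png

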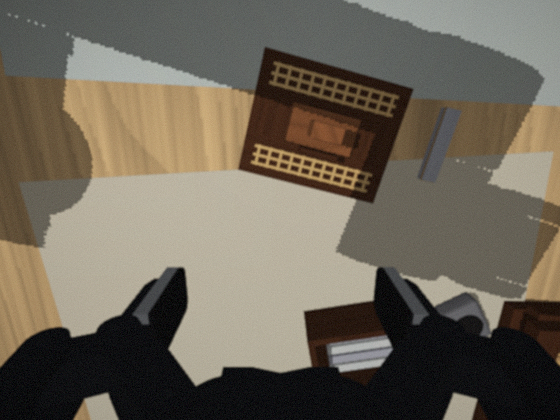

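View pics/wCz.png

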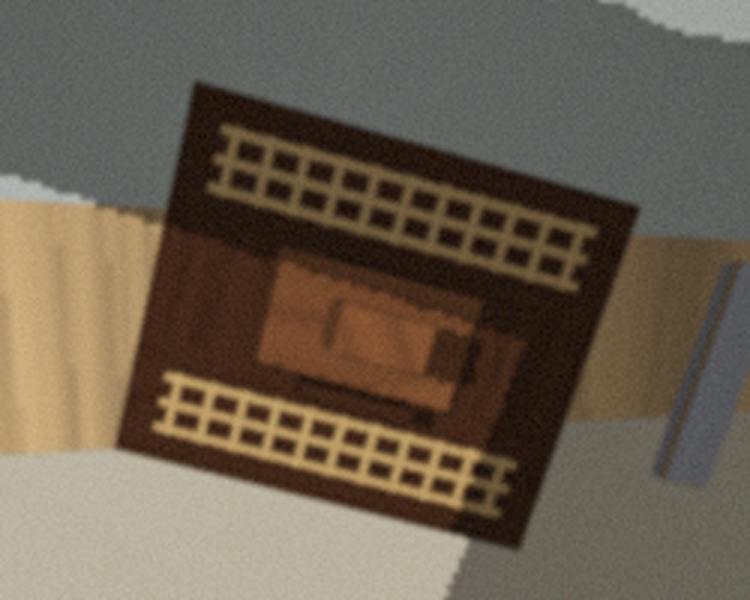

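View pics/wDz.png

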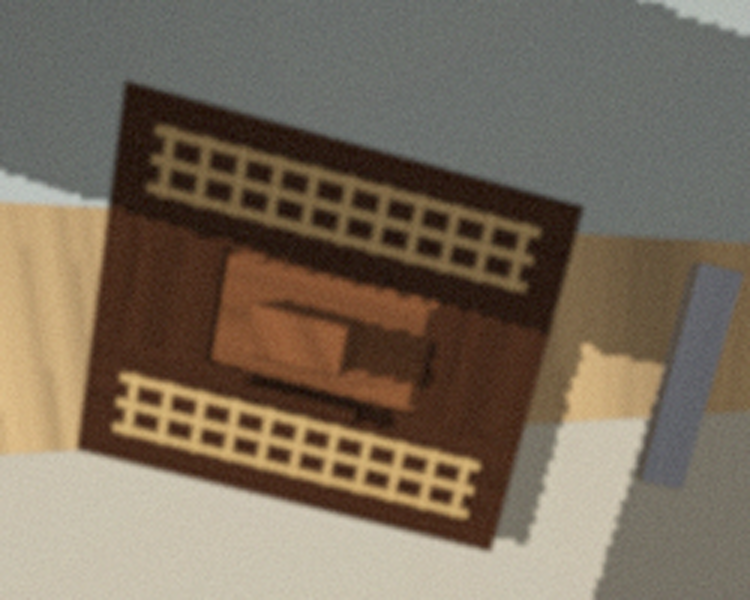

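```bash
cat > m2.py <<'E'
from h import *
a,b=load("wC"),load("wD")
pa=lambda u:(200+(u[0]+.5)/3-.5,20+(u[1]+.5)/3-.5)
pb=lambda u:(120+(u[0]+.5)/3-.5,20+(u[1]+.5)/3-.5)
A=[(196,83),(638,207),(520,548),(118,447)];B=[(126,83),(581,207),(490,549),(80,449)]
P=[]
for u,v in zip(A,B):
    x,e=tri([(a,pa(u)),(b,pb(v))]); print("tri",x.round(1),np.round(e,1),"A26",onz(a,pa(u),26)[:2].round(1),"B26",onz(b,pb(v),26)[:2].round(1)); P.append((onz(a,pa(u),26)+onz(b,pb(v),26))/2)
P=np.array(P); c=P.mean(0); print("lid c",c, "sizes",[np.linalg.norm(P[i]-P[(i+1)%4]).round(1) for i in range(4)])
ex=(P[1]-P[0])+(P[2]-P[3]); ey=(P[0]-P[3])+(P[1]-P[2]); print("yaw x",np.arctan2(ex[1],ex[0]),"y",np.arctan2(-ey[0],ey[1]))
yaw=np.arctan2(ex[1],ex[0])
for s,C in (("wC",a),("wD",b)):
    o=proj(C,[c[0],c[1],70]); print(s,"expected tongue top px",o.round(1))
    x0,y0=int(o[0])-40,int(o[1])-30
    im=cv2.imread(f"pics/{s}.png")[y0:y0+60,x0:x0+80]; im=cv2.resize(im,None,fx=9,fy=9,interpolation=cv2.INTER_CUBIC)
    cv2.imwrite(f"pics/{s}t.png",np.clip(im.astype(float)*2,0,255).astype(np.uint8)); print(x0,y0)
E
python3 m2.py
```

```text
tri [434.8  59.3  26.7] [0. 0.] A26 [434.8  59.4] B26 [434.6  59.4]
tri [582.4  22.3  25.1] [0. 0.] A26 [582.   22.2] B26 [582.3  22.3]
tri [552.5 -95.8  27.4] [0. 0.] A26 [552.9 -96.2] B26 [552.5 -96.2]
tri [405.4 -59.1  25.9] [0.2 0.2] A26 [405.4 -58.8] B26 [405.4 -59.3]
lid c [493.74209219 -18.41736339  26.        ] sizes [np.float64(152.1), np.float64(122.1), np.float64(151.9), np.float64(122.1)]
yaw x -0.24687012110784584 y -0.2430300799291295
wC expected tongue top px [328.7 133. ]
288 102
wD expected tongue top px [218.9 133.1]
178 103
```

View pics/wCt.png

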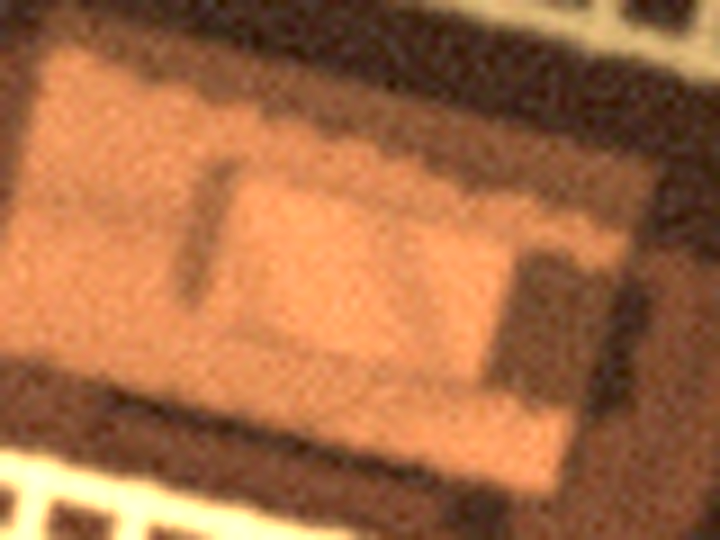

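View pics/wDt.png

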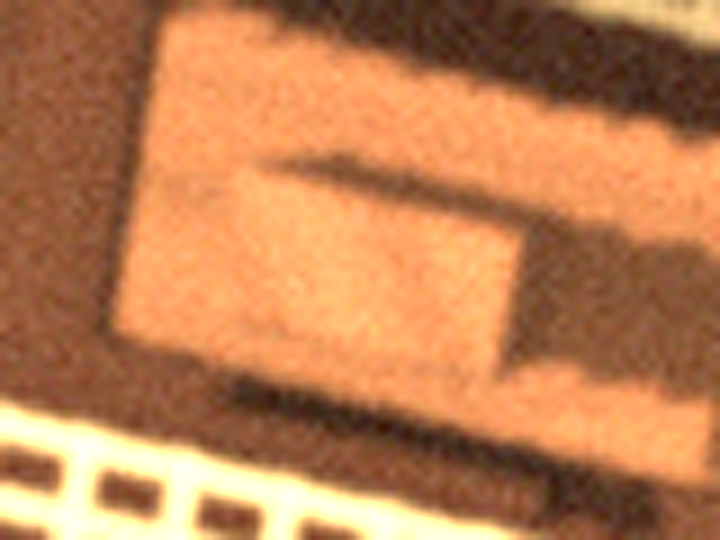

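The lids check out: plate top triangulated at 25–27, size 152 x 122, centre (493.7,-18.4), yaw -0.245. The tongue-top centres in the zooms fall at (328.2,133.0) in wC and (218.9,133.3) in wD. A height of 70 predicts (328.7,133.0) and (218.9,133.1). Now I'll grasp the tongue with the tips above the cheeks.

```bash
python3 - <<'E'
from bench import bot
from h import *
x,e=tri([(load("wC"),(328.2,133)),(load("wD"),(218.9,133.3))]); print(x,e)
r=down(-0.245); p=np.array([493.6,-18.4])
bot.reach((*p,150),r)
print(bot.move_l((*p,72),vel=100,guard=6), bot.get_ee_pos())
bot.gripper_close(70); print("w",bot.get_width(),bot.get_force(),bot.get_ee_pos())
bot.move_l((*p,100),vel=60); bot.hold(0.3); print("w",bot.get_width(),bot.get_force(),bot.get_ft_torque())
cam(bot,"side","sd4");cam(bot,"wrist","w4");cam(bot,"scene","sc4"); print(bot.get_t())
crop("sd4",200,130,360,250,4,"sd4z"); crop("sc4",230,150,400,290,4,"sc4z")
E
```

```text
[493.46553744 -18.59950079  68.58179397] [0.05120852824139745, 0.051208528241399376]
False [493.80623817 -18.41902502  72.36435676]
w 14.335425492917228 [-0.54270202  1.93820248  4.85261845] [493.72803477 -18.33016675  72.28902665]
w 14.574622603620986 [-0.02339162 -0.65530587 -2.61362546] [-0.01062777 -0.03594646 -0.03371002]
17.3833
```

View pics/sd4z.png

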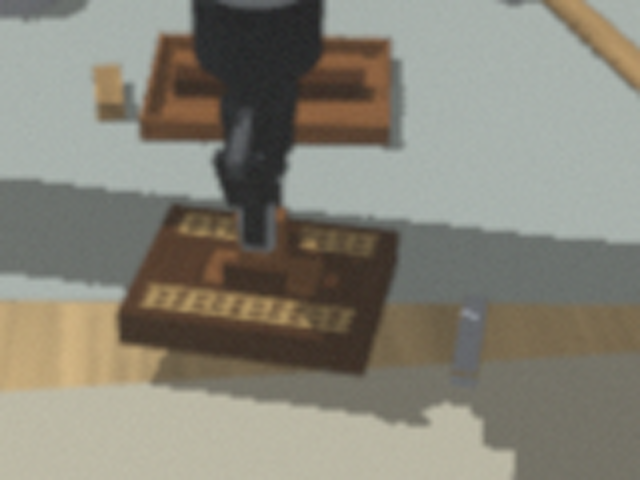

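View pics/sc4z.png

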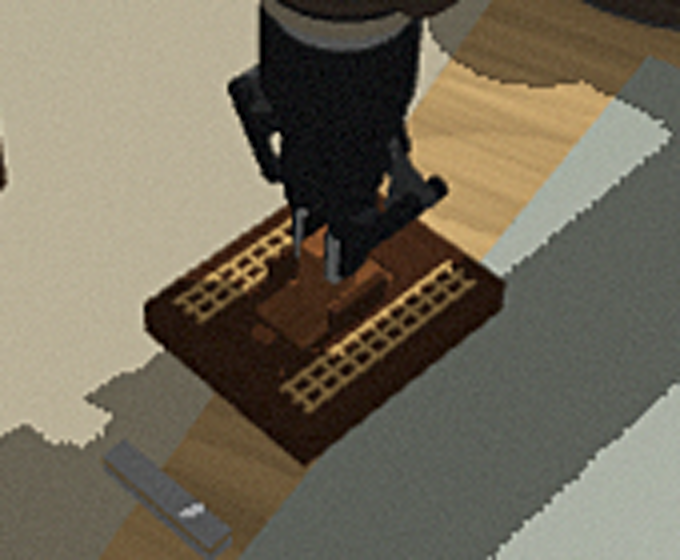

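View pics/w4.png

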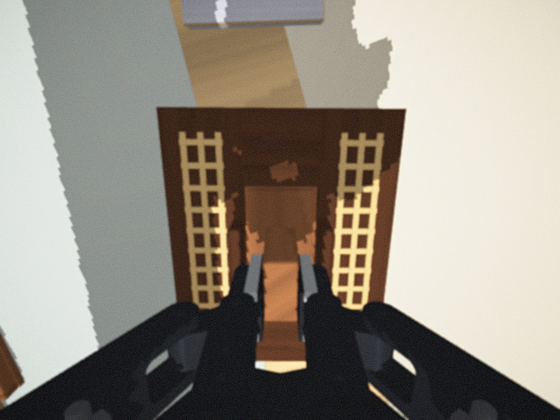

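Both lids are up together and look level. The plate's far edge in w4 runs from (158,107) to (405,109). I'll check that against the prediction before carrying them.

```bash
python3 - <<'E'
from bench import bot
from h import *
c=load("w4"); p=bot.get_ee_pos(); print(p)
y=-0.245; Rz=R.from_euler("z",y).as_matrix()
for l in ((77,62,0),(77,-62,0)): print(l,proj(c,Rz@np.array(l)+[p[0],p[1],26+p[2]-72.3]).round(1))
for uv in ((158,107),(405,109)): print((Rz.T@(onz(c,uv,26+p[2]-72.3)-[p[0],p[1],0])).round(1))
bot.move_l((*p[:2],180),vel=120)
bx=np.array([553.8,-291.6]); bot.reach((*bx,180),down(0.177)); bot.hold(0.2)
print(bot.get_t(),bot.get_ee_pos(),bot.get_width())
for n in ("side","scene","wrist"): cam(bot,n,n+"5")
crop("side5",220,180,400,330,4,"sd5z"); crop("scene5",130,110,290,240,4.5,"sc5z")
E
```

```text
[493.55864729 -18.41666937  99.87047854]
(77, 62, 0) [153.  106.5]
(77, -62, 0) [405.4 106.5]
[76.8 59.6 53.6]
[ 75.8 -61.9  53.6]
19.4833 [ 554.04234294 -290.44657062  180.13772264] 14.573299474263719
```

View pics/sd5z.png

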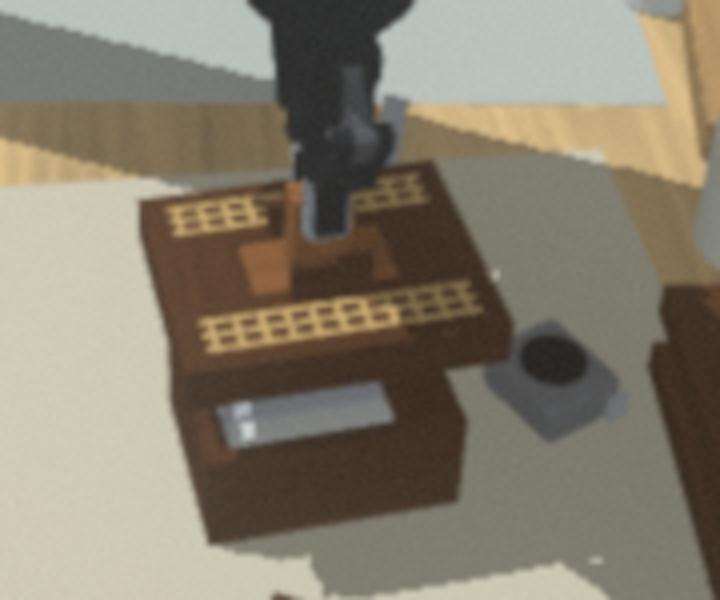

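View pics/sc5z.png

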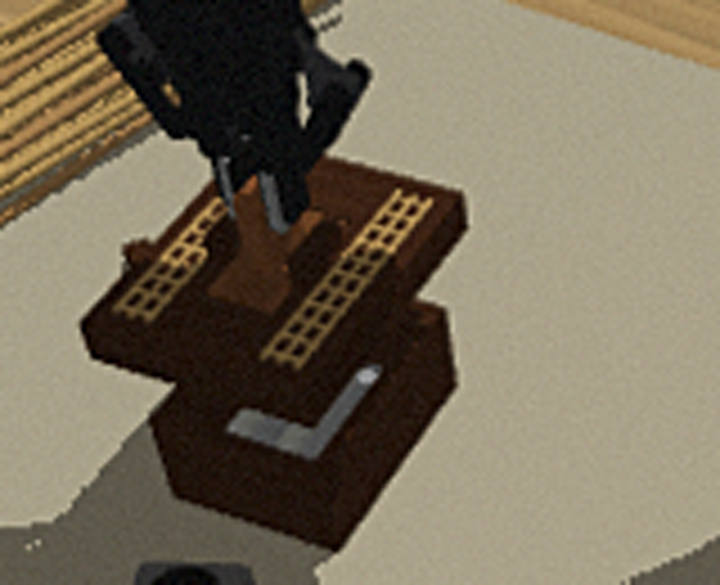

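View pics/wrist5.png

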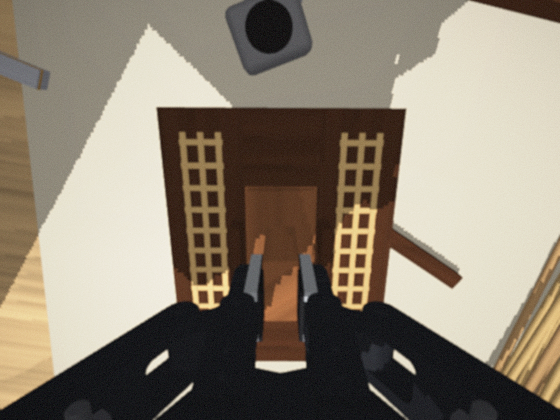

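In wrist5 the nested pair hangs level and square, with the plate edge at rows 107–109 just as at pickup. Along the tool axis the offset is within 1 mm, so I'm lowering it with a force guard.

```bash
python3 - <<'E'
from bench import bot
from h import *
bx=np.array([553.8,-291.6])
bot.move_l((*bx,134),vel=60); bot.hold(0.3); print(bot.get_ee_pos(),bot.get_force())
g=bot.move_l((*bx,118.5),vel=20,guard=8); print(g,bot.get_ee_pos(),bot.get_force(),bot.get_ft_torque(),bot.get_t())
cam(bot,"side","side6"); cam(bot,"scene","scene6")
crop("side6",220,180,400,330,4,"sd6z"); crop("scene6",130,110,290,240,4.5,"sc6z")
E
```

```text
[ 553.86551148 -291.63524486  134.26655292] [-0.1600233   0.05952798 -3.68406262]
True [ 553.68692346 -291.4894432   120.30637598] [-1.12843623  0.59438436  4.36946919] [0.00792778 0.09985901 0.02380448] 21.5
```

View pics/sd6z.png

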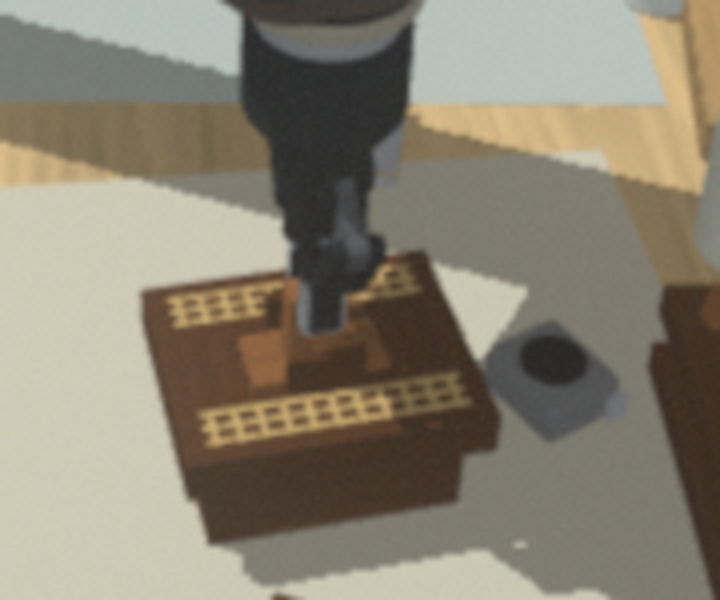

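View pics/sc6z.png

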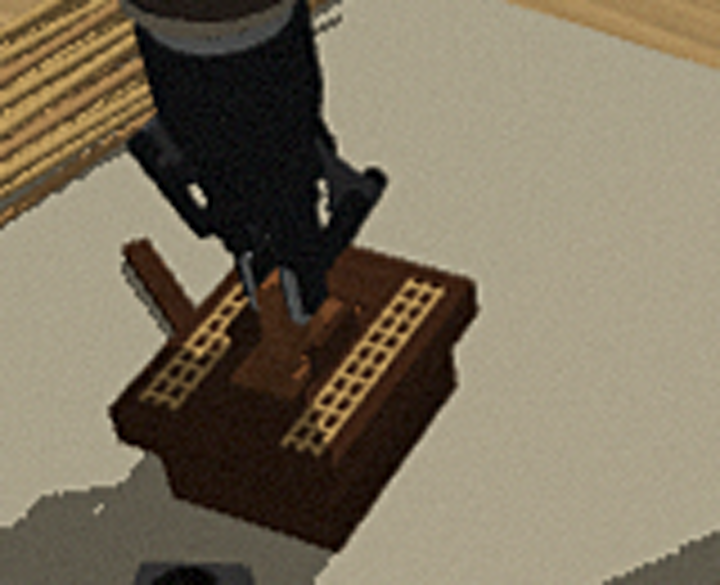

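Contact came at TCP z = 120.3, exactly 48 above the bench grasp height of 72.3, which means fully seated. The images agree. I'll release and measure again.

```bash
python3 - <<'E'
from bench import bot
from h import *
bx=np.array([553.8,-291.6])
bot.ungrasp(); bot.hold(0.4); print(bot.get_ee_pos(),bot.get_force())
bot.move_l((*bx,200),vel=120)
bot.reach((500,-350,270),down(np.pi/2)); bot.hold(.2);cam(bot,"wrist","wE")
bot.reach((600,-350,270),down(np.pi/2)); bot.hold(.2);cam(bot,"wrist","wF"); print(bot.get_t())
for s,x0 in (("wE",235),("wF",125)): crop(s,x0,20,x0+200,205,4,s+"z")
E
```

```text
[ 553.24811771 -291.22635363  119.57102299] [ 0.273014   -1.20635768  0.51115769]
25.8417
```

View pics/wEz.png

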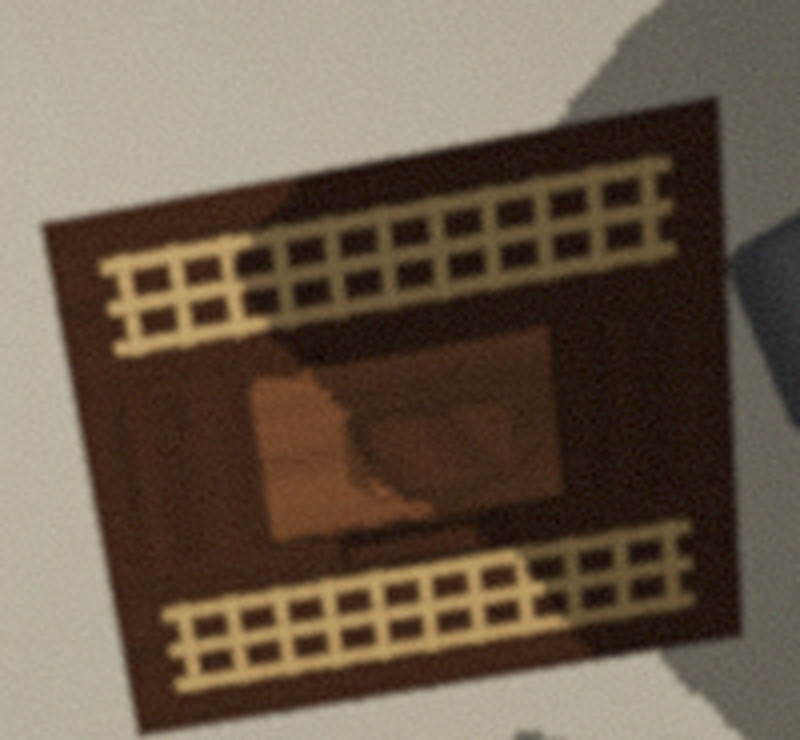

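View pics/wFz.png

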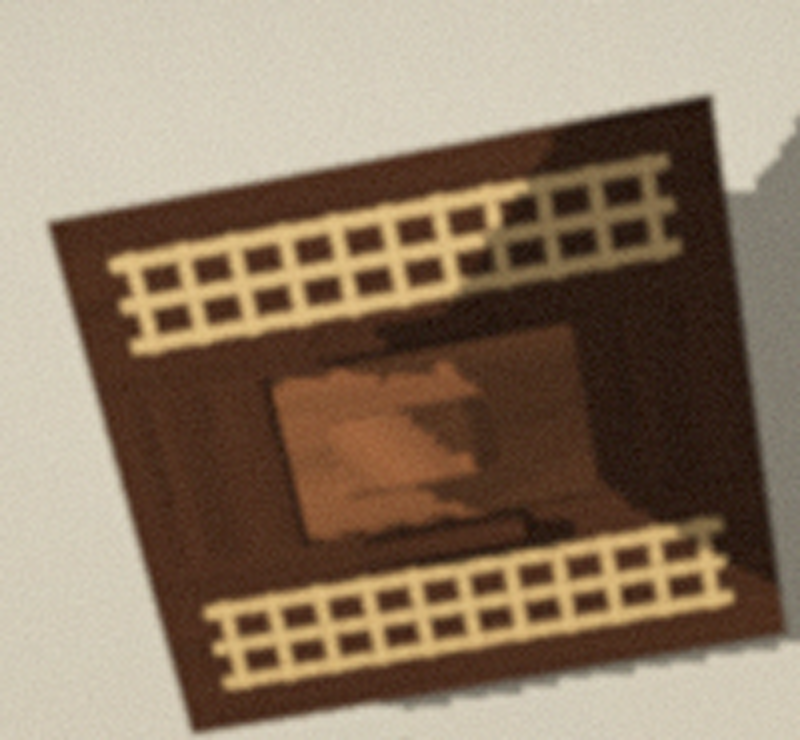

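```bash
python3 - <<'E'
from h import *
a,b=load("wE"),load("wF")
f=lambda u,x0:(x0+(u[0]+.5)/4-.5,20+(u[1]+.5)/4-.5)
A=[(44,224),(717,98),(741,637),(140,734)];B=[(50,223),(711,97),(783,632),(195,731)]
P=[]
for u,v in zip(A,B):
    x,e=tri([(a,f(u,235)),(b,f(v,125))]); print(x.round(1),np.round(e,1)); P.append((onz(a,f(u,235),74)+onz(b,f(v,125),74))/2)
P=np.array(P);print(P.mean(0),[np.linalg.norm(P[i]-P[(i+1)%4]).round(1) for i in range(4)])
ex=P[1]-P[0]+P[2]-P[3];ey=P[0]-P[3]+P[1]-P[2];print(np.arctan2(ex[1],ex[0]),np.arctan2(-ey[0],ey[1]))
E
```

```text
[ 467.9 -244.1   73.1] [0.1 0.1]
[ 618.5 -218.1   72.5] [0.1 0.1]
[ 638.8 -339.2   74.2] [0.3 0.3]
[ 488.6 -365.3   71.6] [0.1 0.1]
[ 553.56812146 -291.58065469   74.        ] [np.float64(152.2), np.float64(122.7), np.float64(151.9), np.float64(122.2)]
0.16900536933566687 0.17016562150185918
```

It's seated and level: plate top 72–74, centre within 0.3 mm of the box centre, yaw 0.170. Now for the cheek grasp.

```bash
python3 - <<'E'
from bench import bot
from h import *
p=(553.6,-291.6); r=down(0.170)
bot.reach((*p,150),r); bot.hold(.2)
print(bot.move_l((*p,97),vel=60,guard=5),bot.get_ee_pos(),bot.get_force())
bot.hold(.2); bot.gripper_close(60); print("w",bot.get_width(),bot.get_ee_pos(),bot.get_force())
bot.hold(.2)
bot.move_l((*p,112),vel=20); bot.hold(.2); print(bot.get_width(),bot.get_ee_pos(),bot.get_force(),bot.get_ft_torque(),bot.get_t())
for n in ("side","scene","wrist"): cam(bot,n,n+"7")
crop("side7",220,180,400,330,4,"sd7z"); crop("scene7",130,110,290,240,4.5,"sc7z")
E
```

```text
False [ 553.75466336 -291.68950999   97.3215074 ] [ 0.81676145  0.27986775 -0.01261695]
w 50.85086173687811 [ 553.71528998 -291.67404983   97.41664614] [-2.02669148  0.24173131  6.34005259]
50.33724645270277 [ 553.55000674 -291.57696191  111.87207357] [-0.20906112 -0.17548707 -1.34404983] [ 0.01308773  0.02021054 -0.01895913] 30.2833
```

View pics/sd7z.png

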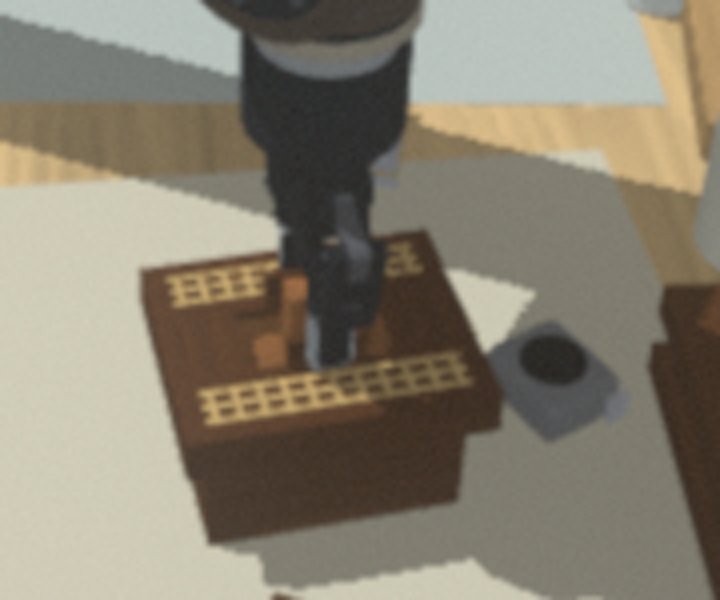

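View pics/sc7z.png

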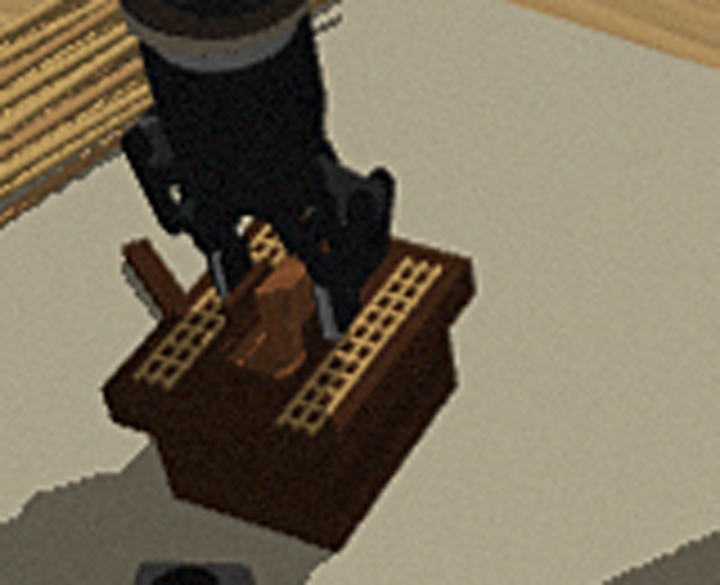

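View pics/wrist7.png

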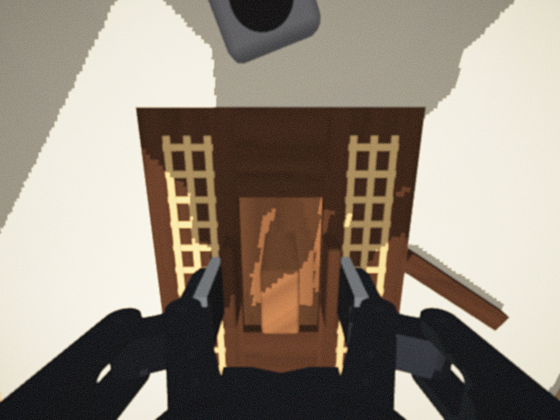

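The outer lid has risen alone: the plate edge moved up about 20 zoom pixels and less of the tongue shows. It's level, with both far corners at row 107. I'll carry on straight up.

```bash
python3 - <<'E'
from bench import bot
from h import *
p=(553.6,-291.6)
bot.move_l((*p,198),vel=60); bot.hold(.5); print(bot.get_width(),bot.get_ee_pos(),bot.get_force(),bot.get_ft_torque(),bot.get_t(),np.abs(bot.get_qd()).max())
for n in ("side","scene","wrist"): cam(bot,n,n+"8")
crop("side8",200,130,400,330,3,"sd8z"); crop("scene8",120,80,300,240,4,"sc8z");crop("scene8",375,235,515,375,4,"sc8t")
E
```

```text
50.82377084897826 [ 553.60459459 -291.59170802  197.99600007] [-0.07469545  0.27022889 -1.12787378] [-0.0230566  -0.03798156  0.04974577] 32.5167 0.002193404844195888
```

View pics/sd8z.png

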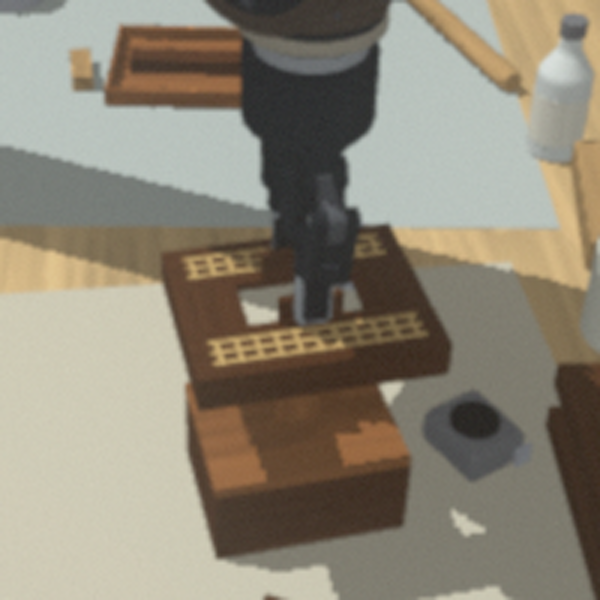

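View pics/sc8z.png

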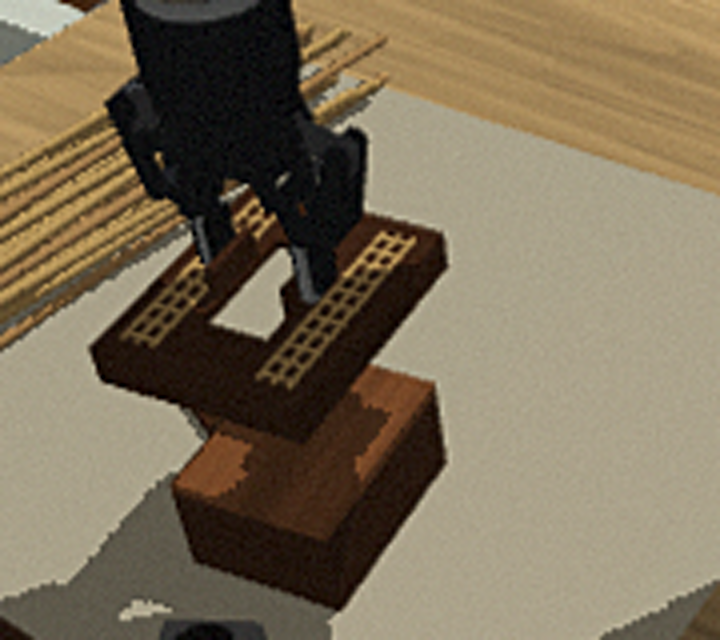

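View pics/wrist8.png

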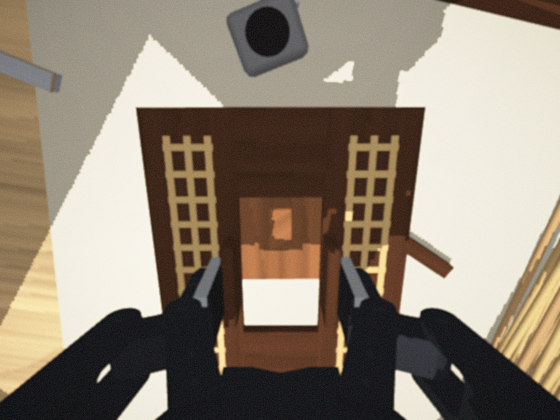

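View pics/sc8t.png

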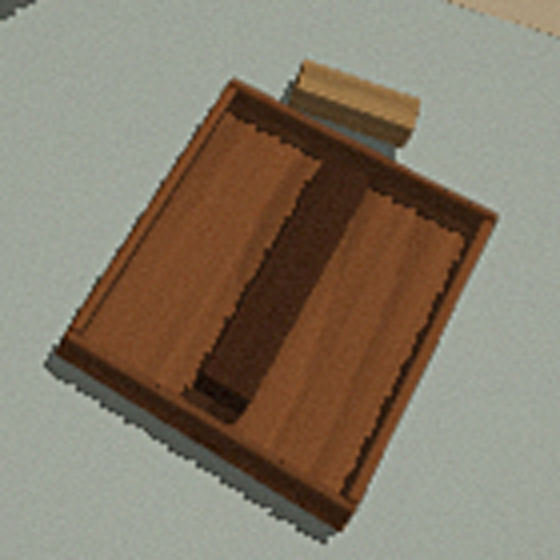

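```bash
python3 - <<'E'
from h import *
Rz=R.from_euler("z",.177).as_matrix(); b=np.array([553.8,-291.6,0])
P=lambda c,l:proj(c,b+Rz@np.array(l,float)).round(1)
s,w,k=load("side8"),load("wrist8"),load("scene8")
print("side",P(s,(-65,-50,68)),P(s,(65,-50,68)),"meas",(200+216/3,130+496/3),(200+410/3,130+456/3))
print("wrist edge",P(w,(-65,-20,68)),P(w,(-65,20,68)),"meas row 278")
print("tongue top",P(w,(0,0,118)),P(w,(15,8,118)),P(w,(15,-8,118)),P(w,(-15,0,118)))
print("scene",P(k,(65,-50,68)),P(k,(65,50,68)),"meas",(120+174/4,80+490/4),(120+328/4,80+540/4))
crop("wrist8",220,180,345,290,6,"w8z")
E
```

```text
side [271.8 293.9] [337.3 283. ] meas (272.0, 295.33333333333337) (336.66666666666663, 282.0)
wrist edge [303.5 278.6] [257.5 278.9] meas row 278
tongue top [279.9 228.8] [267.4 207.2] [292. 207.] [280.  249.6]
scene [161.8 199.8] [200.4 212.2] meas (163.5, 202.5) (202.0, 215.0)
```

View pics/w8z.png

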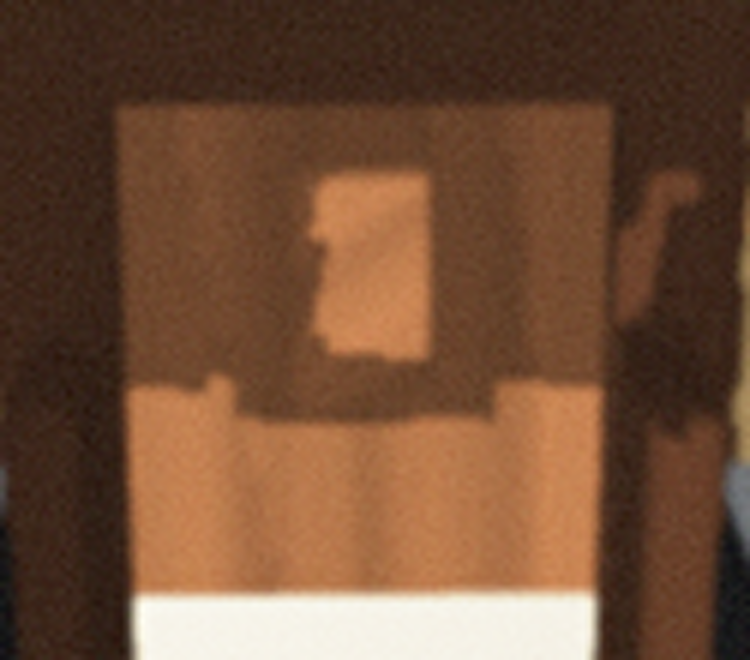

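```bash
python3 - <<'E'
from h import *
Rz=R.from_euler("z",.177).as_matrix(); b=np.array([553.8,-291.6,0])
k=load("scene8");P=lambda c,l:proj(c,b+Rz@np.array(l,float)).round(1)
print("base",P(k,(65,-50,0)),P(k,(65,50,0)),"meas",(120+195/4,80+562/4),(120+340/4,80+608/4)); print("right top",P(k,(-65,50,68)),"meas",(120+436/4,80+381/4))
s=load("side8");print("side base",P(s,(-65,-50,0)),P(s,(65,-50,0)),"meas",(200+218/3,130+556/3),(200+404/3,130+526/3))
crop("scene8",150,165,240,245,8,"sc8y")
E
```

```text
base [168.3 219.8] [205.  232.1] meas (168.75, 220.5) (205.0, 232.0)
right top [228.4 174.8] meas (229.0, 175.25)
side base [272.  317.3] [334.4 306.4] meas (272.6666666666667, 315.33333333333337) (334.66666666666663, 305.33333333333337)
```

View pics/sc8y.png

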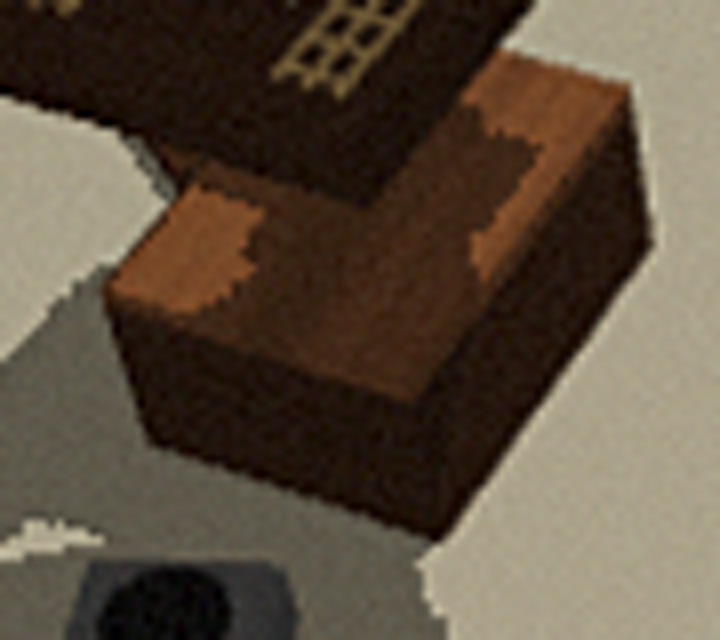

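The inner lid's edges match the seated prediction: row 278 against 278.7 in the wrist view, and within 1.5 px in the side view. One scene corner reads 2.8 px low, which fits the brown flange's lower edge at z = 60. The slat is still flat in the tray, so I'm handing in.

```bash
python3 - <<'E'
from bench import bot
print(bot.get_t(),bot.get_width(),bot.get_force())
bot.sign_off()
E
```

```text
32.6667 50.59335261226459 [-0.22854867 -0.23837429 -1.70504629]
the job is handed in; nothing more can be done
```

I finished the job and handed it in at about 32.7 s of the 72 s allowed; signing off gave no verdict. The slat is in the tray, the inner lid is seated on the box, and the arm is holding the outer lid above it.

**What I did**
- **Slat:** I gripped it across the box and laid it along the tray's x. The guard stopped the descent at TCP z = 28, and a wrist view then showed the slat flat between the walls.
- **Lids:** I carried the nested pair by the tongue and lowered them onto the box. The guard stopped at TCP z = 120.3, exactly 48 mm above the bench grasp, which is where they should seat. After I let go, the outer plate was level, within 0.3 mm of the box centre and within about 0.008 rad of its yaw.
- **Outer lid:** I gripped it by the cheeks and lifted it straight up about 100 mm.

**Last checks**
- **Outer lid:** it is level and still, with the fingers 50.6 mm apart and about 1.7 N downward on the tool.
- **Inner lid:** its edge in the wrist view matches the seated position to about 1 px, and in the side view to 1.5 px.
- **Slat and bystanders:** the last scene view shows the slat still flat in the tray. I saw no bystander moved or touched, but I did not measure their positions again.

**Readings that disagreed**
- **Scene corner:** one corner of the inner lid's flange read 2.8 px low in the scene view. I think I picked the flange's lower edge, because the box base and the lid's other corners there agreed within about 1 px.
- **Heights and sizes:** measured heights ran up to about 3 mm low, and sizes 1–3% small.

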